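# Find the weighted tower model by feel and show it

## Robot

A 7-joint arm with a two-finger parallel gripper is mounted at the origin on the work surface. World frame = base frame: x ahead of the robot, y to its left, z up, the work surface at z = 0. Lengths are in m, angles in rad, forces in N, time in s.
With the tool pointing down it reaches from about 0.425 to 0.925 m from the base axis. Payload 6.8 kg.
Tool frame: the origin (TCP) lies at the very end of the fingers, on their centre line; the grasp point (between the pads) lies r.grasp_offset behind it (r.grasp_offset is the distance from the TCP to the grasp point, in m); z points along the fingers, y is the direction in which the jaws open and shut (so a half turn about z gives the same grasp; the last joint's range is limited). The gripper opens to 85 mm and grips with 20 to 120 N. Pads are 22 mm wide; open, the fingers measure 114 mm over their backs; the gripper's body (76 mm by 85 mm) begins 54 mm behind the grasp point. The pads swing forward as they close: fully open they stand 13 mm farther back than shut.
Start: joints at [1.186, 0.477, 0.022, 1.555, -0.011, 1.109, -0.083], TCP at [0.184, -0.649, 0.231] pointing down, gripper open.
Joint ranges: [-2.96, 2.96], [-0.34, 2.1], [-1.41, 1.46], [0.24, 2.44], [-1.37, 4.51], [0.17, 1.92], [-2.96, 2.96]. Speed limits (rad/s): [2.39, 2.39, 3.14, 3.14, 3.14, 3.14, 3.14].

## Interface

Orientations are given as a rotation vector (axis times angle).
In Python, from bench import r gives the robot as it stands.
- The arm moves only by the shell command python3 -m jog 'ROWS' [FORCE]. ROWS is JSON, one flat list of numbers, 7 for each row, row after row: the turn, a rotation vector about the tool's x, y, z normalised to -1 to 1, where 1 is 180 degrees, then the shift along the tool's x, y, z normalised to -1 to 1, where 1 is 200 mm, then the opening, from 0 (shut) to 1 (fully open). In form: [wx, wy, wz, x, y, z, hand, wx, wy, wz, x, y, z, hand, ...]. A call has 1 to 12 rows; each row is the pose to reach, as a shift and turn from the pose measured when the call began, along the tool's axes at that moment, turning the shorter way round; what a row does not reach only later rows make up. A row lasts 1/10 s, in which the tool goes at most 50 mm and 8.59 degrees, less where a joint would pass 70% of its speed; a pose out of reach is approached as far as the arm can. A call with a number of a shift or a turn outside -1 to 1 is refused whole. A call with a gripper value outside its range is refused whole. The fingers move at their own pace and stop on an object; FORCE is the grip in N (left out, the last holds). Time passes only in rows, so rows that repeat a pose let the fingers close. It gives the time, the measured TCP pose, the force and the opening at its end, in the units of the state.
- r.get_obs(): the state, without advancing time (a new reading comes with each control period).
- r.grab_frame(name): name is "side" or "top"; returns the picture (480x640x3 uint8, red, green, blue); there is no depth.
- r.calibration(name): a dict with "K" (3x3 intrinsics, pixels), "origin" and "rotation" of the camera in the world. Camera axes: x right, y up, looking along -z (the intrinsics and any distortion apply to the point x, -y, -z); pixel columns grow to the right and rows downward; lengths in m; the calibration is good to about 2 mm. A picture is of the moment at which its call begins. calibration takes no time and is no camera call.
- r.hand_in(): hands the job in, once; it reports no verdict.
The state is a dict: "clock": time; "joints": joint angles; "qvel": joint speeds; "tau": joint torques, N m; "tcp_pos": TCP position; "orientation": TCP orientation; "contact_force": force on the tool from outside, world axes, zero at the start; "moment": the same for the moment, N m; "grip_width": finger opening in m.
Only numpy, scipy, OpenCV 4.12 (cv2) and the standard library are available. Lean on these libraries where they do the work, as an engineer would, in place of code of your own. Each camera call takes 0.05 s, during which the arm holds its last target.

## Task

The two white tower models on the wooden board look alike, but one has a heavy core in its foot: lift each of them in turn to feel which is heavier, and never drop one: whenever you let go of a tower, it stands upright on the board. Then hold the heavier one upright and still over the middle of the blue photo turntable, about 10 cm clear above it, and finish while still holding it there, with the lighter one standing on the board. Keep the towers upright and leave everything else where it is.

Things in the scene. Friction and masses are not known exactly. Their poses are not given: they have to be found in the camera images.
- tower_one_mid (a point): White tower-block model with dark window bands, 40 x 40 mm in plan, 76 mm tall, upright on the board, 200 mm from an identical-looking twin. One of the two hides a core in its foot (1 mm of play) and weighs more than twice as much as the other; both are under 0.6 kg. Point: its centre, 38 mm above its underside; x, y square to its side faces, z up. Grip it across two opposite faces, about 20 mm below its top.
- tower_two_mid (a point): The twin of tower_one: same size and looks, 40 x 40 x 76 mm. Point: its centre, half-way up; axes as for the other.
- board: Fixed wooden town-model board with a brown cork top and grey streets, 200 mm (x) by 360 mm (y), 18 mm thick; origin: centre of its underside, so its top is 18 mm above it. The towers stand on it on either side of the middle, about 100 mm out along y. Blocks up to 16 mm high are fixed along its +x edge.
- turntable_top (a point): Fixed round photo turntable: black foot, blue disc 120 mm across with a small white dot in the middle; its top is 28 mm above the table. Point: the middle of the top face, z up. It does not turn.
- redstack_mid (a point): Bystander on the board between the towers, nearer the robot: small red and white disc stack, 36 mm across, 30 mm tall. Point: centre.
- tree_mid (a point): Bystander on the board between the towers, farther away: model tree, 28 mm across, 48 mm tall. Point: half-way up.
- drum_mid (a point): Bystander: red and white disc stack, 52 mm across, 66 mm tall, right of the turntable. Point: centre.
- glue_mid (a point): Bystander: white glue bottle with orange cap, 38 mm across, 120 mm tall, at the back. Point: half-way up.
- tape_mid (a point): Bystander: yellow roll of tape lying flat, 76 mm across, 24 mm tall. Point: centre.
- terraces_mid (a point): Bystander: stepped wooden terrain model, 70 x 90 x 48 mm, behind the board. Point: half-way up.
- pot_mid (a point): Bystander: grey cup, 68 mm across, 85 mm tall, at the back right. Point: half-way up.

How it is judged:
By the outcome, as a careful person would: the job done as asked, in the order asked, and still so for the second after the job is handed in, while the arm keeps its last pose, push and grip.
It also fails if it takes over 72 s, if anything falls off the work surface, if the arm or the gripper's body presses on something with over 40 N, if the wrist force passes 120 N, or if a joint passes its speed limit or range.

## Working session

There is one attempt and no reset: what is moved stays moved. The work goes in short steps, Python scripts to look and compute and a shell command to move; the robot and the scene stay as the last step left them, time stands still between calls to the robot, and variables do not carry over. Pictures are saved under pics/ and viewed, and the job is handed in when it is done.

```bash
mkdir -p pics; ls
python3 - <<'E'
from bench import r
import cv2
print(r.get_obs(), r.grasp_offset)
for n in("side","top"):
    cv2.imwrite(f"pics/{n}0.png",r.grab_frame(n)[...,::-1]); print(r.calibration(n))
E
```

```text
pics
{'clock': 0.0, 'joints': array([ 1.18587519,  0.47777447,  0.02236055,  1.55646866, -0.01150773,
        1.10929022, -0.08308533]), 'qvel': array([-0.0009036 , -0.00032948,  0.00069916, -0.0001707 ,  0.00221034,
       -0.00070457, -0.00115669]), 'tau': array([ 1.73452790e-04, -5.96455872e+01,  1.60830840e+00, -2.81193709e+01,
        1.24768488e-02,  9.39875812e-03,  9.05723027e-06]), 'tcp_pos': array([ 0.18428859, -0.64873492,  0.23033604]), 'orientation': array([-3.10979103e+00, -4.33220238e-01,  6.04088769e-04]), 'contact_force': array([-1.18888336, -0.30311266, -0.14859586]), 'moment': array([-0.03017575, -0.04968458, -0.00084572]), 'grip_width': 0.08510933428169397} 0.0187
{'K': array([[487.97991924,   0.        , 325.89458402],
       [  0.        , 487.97991924, 231.71926545],
       [  0.        ,   0.        ,   1.        ]]), 'origin': array([0.29960167, 0.49524206, 0.6572872 ]), 'rotation': array([ 0.18096529, -1.08180395, -2.56280895])}
{'K': array([[473.27978749,   0.        , 304.28578506],
       [  0.        , 473.27978749, 242.34486364],
       [  0.        ,   0.        ,   1.        ]]), 'origin': array([ 0.32815554, -0.06516609,  1.11232577]), 'rotation': array([ 0.15163261, -0.13659516, -1.55329944])}
```

View pics/side0.png

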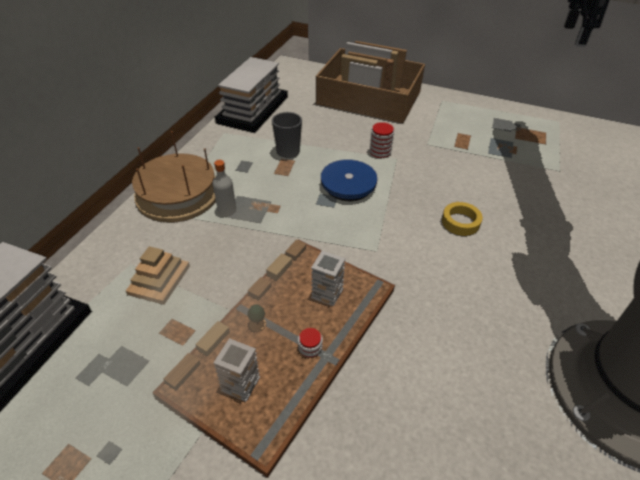

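View pics/top0.png

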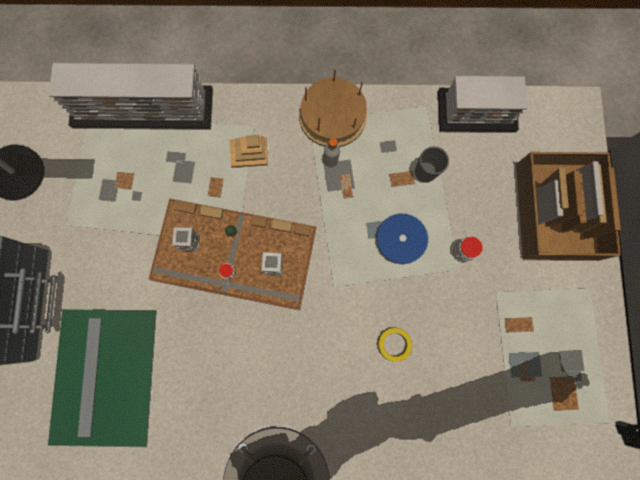

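The side view shows towers at about (236,357) and (328,265), and the turntable at (349,180). In the top view the towers are at (182,237) and (271,262), and the turntable dot is at (403,238). I'll enlarge the crops and measure.

```bash
cat > h.py <<'E'
import numpy as np, cv2
from scipy.spatial.transform import Rotation as R
from bench import r
C={n:r.calibration(n) for n in("side","top")}
def ray(n,px):
    c=C[n];K=c["K"]
    d=np.array([(px[0]-K[0,2])/K[0,0],-(px[1]-K[1,2])/K[1,1],-1.])
    return c["origin"],R.from_rotvec(c["rotation"]).apply(d)
def onz(n,px,z):
    o,d=ray(n,px); return o+d*(z-o[2])/d[2]
def proj(n,P):
    c=C[n];K=c["K"]
    p=R.from_rotvec(c["rotation"]).inv().apply(np.atleast_2d(P)-c["origin"])
    return np.c_[K[0,0]*p[:,0]/-p[:,2]+K[0,2],K[1,1]*-p[:,1]/-p[:,2]+K[1,2]]
def tri(a,b):
    A=[];B=[]
    for n,px in (("side",a),("top",b)):
        o,d=ray(n,px);d=d/np.linalg.norm(d);M=np.eye(3)-np.outer(d,d);A.append(M);B.append(M@o)
    return np.linalg.lstsq(np.vstack(A),np.hstack(B),rcond=None)[0]
E
python3 - <<'E'
from h import *
t=cv2.imread("pics/top0.png");s=cv2.imread("pics/side0.png")
for n,im,px in (("top",t,(182,237)),("top",t,(271,262)),("side",s,(236,355)),("side",s,(328,265))):
    print(n,px,onz(n,px,.094))
print(tri((236,355),(182,237)),tri((328,263),(271,262)))
c=[cv2.resize(im[y-25:y+25,x-25:x+25],(390,290) if 0 else (300,300),interpolation=cv2.INTER_CUBIC) for im,x,y in((t,182,237),(t,271,262),(s,236,358),(s,328,268))]
cv2.imwrite("pics/crop.png",np.vstack([np.hstack(c[:2]),np.hstack(c[2:])]))
hsv=cv2.cvtColor(t,cv2.COLOR_BGR2HSV)
m=cv2.inRange(hsv,(100,150,60),(125,255,255));k,_=max(((c,cv2.contourArea(c)) for c in cv2.findContours(m,0,1)[0]),key=lambda a:a[1])
e=cv2.fitEllipse(k);print(e,onz("top",e[0],.028))
hs=cv2.cvtColor(s,cv2.COLOR_BGR2HSV);m=cv2.inRange(hs,(100,150,60),(125,255,255));k=max(cv2.findContours(m,0,1)[0],key=cv2.contourArea)
e=cv2.fitEllipse(k);print(e,onz("side",e[0],.028))
for p in((403,238),):print(onz("top",p,.028),onz("side",(349,176.5),.028))
# board corners
for p in((171,199),(316,227),(300,308),(150,279)):print(p,onz("top",p,.018))
for n,a,h in(("drum",(472,247),.066),("glue",(333,143),.12),("pot",(433,158),.085),("tape",(395,344),.024)):print(n,onz("top",a,h))
E
```

```text
top (182, 237) [0.52620265 0.21486193 0.094     ]
top (271, 262) [0.47315328 0.01766291 0.094     ]
side (236, 355) [0.52477126 0.21609266 0.094     ]
side (328, 265) [0.47097719 0.02386322 0.094     ]
[0.52606297 0.21521859 0.09210595] [0.47339823 0.01784943 0.09142926]
((417.46258544921875, 229.2522735595703), (9.059581756591797, 24.97374725341797), 149.02635192871094) [ 0.56400936 -0.31751439  0.028     ]
((349.039306640625, 177.9654998779297), (33.28151321411133, 53.082916259765625), 92.02723693847656) [ 0.53874735 -0.27309333  0.028     ]
[ 0.542766   -0.28325332  0.028     ] [ 0.54047699 -0.2777007   0.028     ]
(171, 199) [0.63351521 0.26785454 0.018     ]
(316, 227) [ 0.5688371  -0.08047065  0.018     ]
(300, 308) [ 0.37835451 -0.04549332  0.018     ]
(150, 279) [0.44063563 0.30426603 0.018     ]
drum [ 0.51654048 -0.42924457  0.066     ]
glue [ 0.737511   -0.11503776  0.12      ]
pot [ 0.71805964 -0.34457968  0.085     ]
tape [ 0.30071874 -0.26015877  0.024     ]
```

View pics/crop.png

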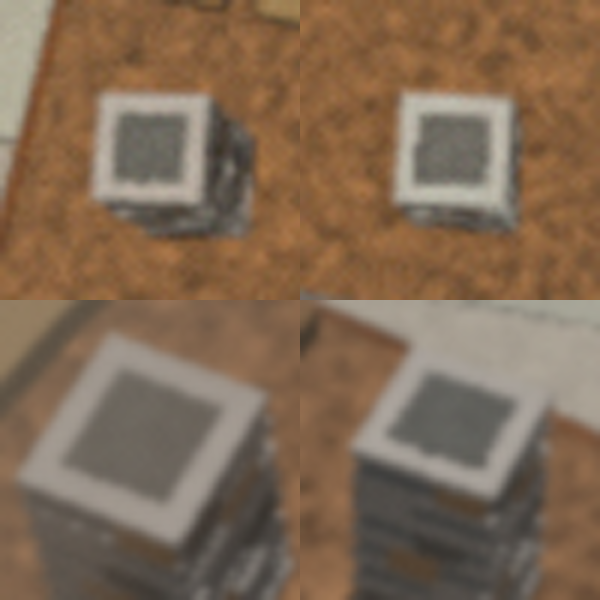

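```bash
cat > m.py <<'E'
from h import *
D={("A","top"):((182,237),[(100,92),(215,95),(207,207),(92,198)]),
("B","top"):((271,262),[(102,93),(215,97),(210,208),(95,206)]),
("A","side"):((236,358),[(110,33),(267,97),(177,245),(20,178)]),
("B","side"):((328,268),[(110,50),(250,105),(198,197),(52,145)])}
ctr={}
for k,(c,p) in D.items():
    px=[((x+.5)/6-.5+c[0]-25,(y+.5)/6-.5+c[1]-25) for x,y in p]
    P=np.array([onz(k[1],q,.094)[:2] for q in px])
    e=[P[(i+1)%4]-P[i] for i in range(4)]
    ang=[np.degrees(np.arctan2(v[1],v[0]))%90 for v in e]
    print(k,P.mean(0).round(4),[round(np.linalg.norm(v)*1e3,1) for v in e],np.round(ang,1))
    ctr[k]=np.mean(px,0)
for t in "AB":print(t,tri(ctr[t,"side"],ctr[t,"top"]))
E
python3 m.py
python3 - <<'E'
from h import *
o=r.get_obs()
M=R.from_rotvec(o["orientation"]).as_matrix();print(M.round(4))
E
```

```text
('A', 'top') [0.528  0.2146] [np.float64(42.5), np.float64(41.8), np.float64(42.4), np.float64(39.6)] [89.1 89.2 86.2 89.4]
('B', 'top') [0.4738 0.0166] [np.float64(41.2), np.float64(40.6), np.float64(41.5), np.float64(41.4)] [88.6 88.7 89.7 88.2]
('A', 'side') [0.5263 0.2172] [np.float64(40.1), np.float64(39.2), np.float64(38.8), np.float64(39.2)] [88.  88.6 88.1  0.5]
('B', 'side') [0.4724 0.0203] [np.float64(41.1), np.float64(34.5), np.float64(40.8), np.float64(36.7)] [84.1 87.7 87.2 88.1]
A [0.52828159 0.2156173  0.08977125]
B [0.47398493 0.01687716 0.08959151]
[[ 9.619e-01  2.733e-01 -6.000e-04]
 [ 2.733e-01 -9.619e-01  1.600e-03]
 [-1.000e-04 -1.700e-03 -1.000e+00]]
```

```bash
cat > d.py <<'E'
import sys
from h import *
def go(x,y,z,yaw):
    o=r.get_obs();M=R.from_rotvec(o["orientation"])
    c,s=np.cos(np.radians(yaw)),np.sin(np.radians(yaw))
    G=R.from_matrix(np.array([[c,s,0],[s,-c,0],[0,0,-1]]))
    w=(M.inv()*G).as_rotvec()/np.pi; d=M.inv().apply(np.array([x,y,z])-o["tcp_pos"])/.2
    print("t",round(float(o["clock"]),2),"pos",o["tcp_pos"].round(4),"F",o["contact_force"].round(2),"w",round(o["grip_width"],4),"qv",abs(o["qvel"]).max().round(4))
    print("turn",w.round(4),"shift",d.round(4))
if len(sys.argv)>4: go(*map(float,sys.argv[1:5]))
E
python3 d.py .45 -.35 .23 -1.5
```

```text
t 0.1 pos [ 0.1843 -0.6488  0.2304] F [-0.36 -0.05 -0.01] w 0.0852 qv 0.0037
turn [-0.0005  0.0001  0.0964] shift [ 1.6862 -1.0742  0.0037]
```

```bash
python3 -m jog '[0,0,0.03,0.2,-0.13,0,0.85, 0,0,0.06,0.4,-0.26,0,0.85, 0,0,0.096,0.6,-0.39,0,0.85, 0,0,0.096,0.8,-0.52,0,0.85, 0,0,0.096,1,-0.63,0,0.85, 0,0,0.096,1,-0.63,0,0.85]'; python3 d.py .46 -.18 .23 -1.5
```

```text
clock: 0.7
tcp_pos: [0.3487, -0.4667, 0.2303]
orientation: [-3.137, 0.021, -0.003]
contact_force: [1.0, -1.0, -0.4]
grip_width: 0.0722
t 0.7 pos [ 0.3487 -0.4667  0.2303] F [ 1.02 -0.99 -0.37] w 0.0722 qv 0.0879
turn [-0.0016 -0.0006  0.004 ] shift [ 0.5373 -1.4406  0.0098]
```

```bash
python3 -m jog '[0,0,0,0.1,-0.2,0,0.85, 0,0,0,0.2,-0.4,0,0.85, 0,0,0,0.3,-0.6,0,0.85, 0,0,0,0.4,-0.8,0,0.85, 0,0,0,0.5,-1,0,0.85, 0,0,0,0.5,-1,0,0.85]'; python3 d.py .473 .0185 .16 -1.5
```

```text
clock: 1.3
tcp_pos: [0.4545, -0.2617, 0.2315]
orientation: [-3.134, 0.005, -0.005]
contact_force: [0.1, 0.5, 0.3]
grip_width: 0.0727
t 1.3 pos [ 0.4545 -0.2617  0.2315] F [0.12 0.49 0.31] w 0.0727 qv 0.0919
turn [-0.0024 -0.001   0.0072] shift [ 0.0867 -1.3984  0.3683]
```

```bash
python3 -m jog '[0,0,0,0.02,-0.25,0,0.85, 0,0,0,0.04,-0.5,0,0.85, 0,0,0.007,0.05,-0.75,0.05,0.85, -0.002,-0.001,0.007,0.06,-1,0.1,0.85, -0.002,-0.001,0.007,0.06,-1,0.1,0.85]'; python3 d.py .473 .0185 .14 -1.5
```

```text
clock: 1.8
tcp_pos: [0.4667, -0.0561, 0.2123]
orientation: [-3.138, 0.028, 0.002]
contact_force: [0.2, -0.9, 0.3]
grip_width: 0.0727
t 1.8 pos [ 0.4667 -0.0561  0.2123] F [ 0.15 -0.94  0.31] w 0.0727 qv 0.1223
turn [-0.001   0.0005  0.0027] shift [ 0.0255 -0.3723  0.3625]
```

```bash
python3 -m jog '[-0.001,0,0.003,0.025,-0.2,0.15,0.85, -0.001,0,0.003,0.025,-0.37,0.25,0.85, -0.001,0,0.003,0.025,-0.37,0.36,0.85, -0.001,0,0.003,0.025,-0.37,0.36,0.85]'
python3 - <<'E'
from h import *
t=r.grab_frame("top")[...,::-1];s=r.grab_frame("side")[...,::-1]
cv2.imwrite("pics/c1.png",np.hstack([cv2.resize(t[170:330,180:340],(400,400),interpolation=2),cv2.resize(s[180:340,250:410],(400,400),interpolation=2)]))
E
python3 d.py .473 .0185 .055 -1.5
```

```text
clock: 2.2
tcp_pos: [0.4708, 0.0177, 0.138]
orientation: [3.141, -0.04, -0.011]
contact_force: [-0.5, -1.3, -0.1]
grip_width: 0.0728
t 2.3 pos [0.4728 0.0166 0.1405] F [-0.67 -0.1  -0.17] w 0.0727 qv 0.0246
turn [ 0.0002  0.0009 -0.0007] shift [ 0.0018 -0.0099  0.4275]
```

View pics/c1.png

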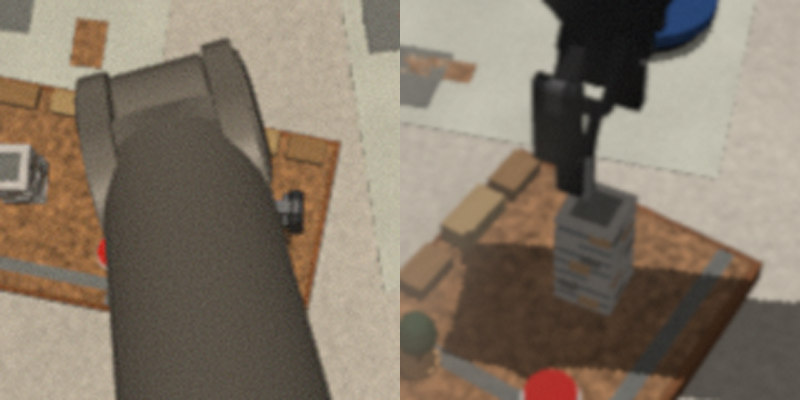

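Side crop: the open jaws straddle the tower's top (tower roof at about (600,208) in the crop), both fingers just above it. Descending.

```bash
python3 -m jog '[0,0,0,0.002,-0.005,0.1,0.85, 0,0.001,0,0.002,-0.005,0.2,0.85, 0,0.001,0,0.002,-0.005,0.3,0.85, 0,0.001,0,0.002,-0.005,0.38,0.85, 0,0.001,0,0.002,-0.005,0.43,0.85, 0,0.001,0,0.002,-0.005,0.43,0.85]'; python3 d.py .473 .0185 .055 -1.5
python3 - <<'E'
from h import *
t=r.grab_frame("top")[...,::-1];s=r.grab_frame("side")[...,::-1]
cv2.imwrite("pics/c2.png",cv2.resize(s[180:340,250:410],(600,600),interpolation=2))
E
```

```text
clock: 2.9
tcp_pos: [0.4731, 0.0164, 0.0544]
orientation: [3.14, -0.048, -0.0]
contact_force: [0.3, 0.2, 0.3]
grip_width: 0.0726
t 2.9 pos [0.4731 0.0164 0.0544] F [0.33 0.23 0.34] w 0.0726 qv 0.0224
turn [ 0.0004  0.     -0.0013] shift [-0.0007 -0.0106 -0.0031]
```

View pics/c2.png

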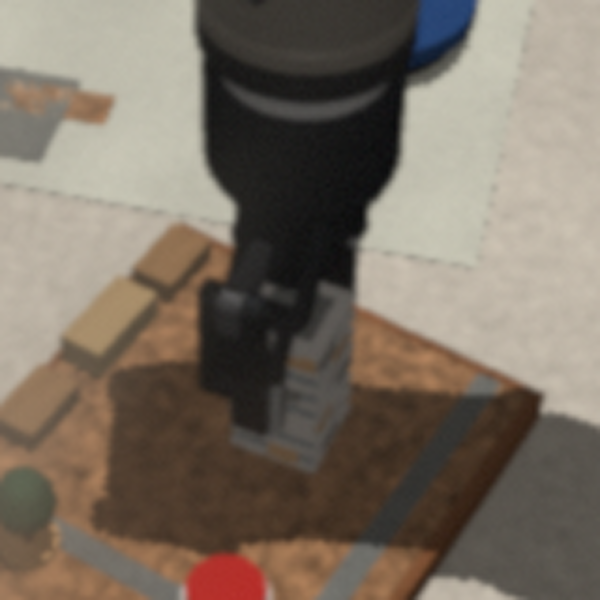

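```bash
python3 -m jog '[0,0,0,0,-0.006,0,0.6, 0,0,0,0,-0.006,0,0.5, 0,0,0,0,-0.006,0,0.4, 0,0,0,0,-0.006,0,0.35, 0,0,0,0,-0.006,0,0.3, 0,0,0,0,-0.006,0,0.3, 0,0,0,0,-0.006,0,0.3, 0,0,0,0,-0.006,0,0.3]' 50; python3 d.py .473 .0185 .085 -1.5
```

```text
clock: 3.8
tcp_pos: [0.4746, 0.0181, 0.0563]
orientation: [3.14, -0.047, 0.005]
contact_force: [-1.1, -1.1, 6.9]
grip_width: 0.0394
t 3.8 pos [0.4746 0.0181 0.0563] F [-1.07 -1.08  6.9 ] w 0.0394 qv 0.0019
turn [ 0.0003 -0.0011 -0.0011] shift [-0.0075 -0.0015 -0.1437]
```

```bash
python3 -m jog '[0,0,0,0,0,-0.02,0.3, 0,0,0,0,0,-0.05,0.3, 0,0,0,0,0,-0.1,0.3, 0,0,0,0,0,-0.15,0.3, 0,0,0,0,0,-0.2,0.3, 0,0,0,0,0,-0.25,0.3, 0,0,0,0,0,-0.25,0.3, 0,0,0,0,0,-0.25,0.3, 0,0,0,0,0,-0.25,0.3, 0,0,0,0,0,-0.25,0.3, 0,0,0,0,0,-0.25,0.3]'
python3 - <<'E'
from h import *
for i in range(6):
    s=r.grab_frame("side");o=r.get_obs();print(o["contact_force"].round(2),o["moment"].round(3),o["tau"].round(2)[[1,3]])
cv2.imwrite("pics/c3.png",cv2.resize(s[160:340,240:420,::-1],(600,600),interpolation=2))
E
python3 d.py .474 .018 .056 -1.5
```

```text
clock: 4.9
tcp_pos: [0.4741, 0.0182, 0.1059]
orientation: [3.14, -0.047, 0.004]
contact_force: [-1.1, -0.9, -4.9]
grip_width: 0.0394
[ 0.67 -0.49 -3.8 ] [ 0.013 -0.048 -0.027] [-44.51 -21.33]
[ 0.05 -0.77 -4.33] [ 0.001 -0.03  -0.008] [-44.48 -21.33]
[ 0.29 -0.38 -4.24] [-0.    -0.105  0.013] [-44.46 -21.33]
[ 0.66 -0.89 -4.05] [ 0.028 -0.    -0.045] [-44.45 -21.34]
[ 0.38 -0.34 -4.4 ] [-0.027 -0.019 -0.041] [-44.44 -21.34]
[ 1.16 -0.08 -5.22] [0.008 0.039 0.034] [-44.44 -21.35]
t 5.2 pos [0.4744 0.0182 0.1062] F [ 1.16 -0.08 -5.22] w 0.0394 qv 0.0012
turn [ 0.0003 -0.001  -0.0011] shift [-0.0029  0.0009  0.2511]
```

View pics/c3.png

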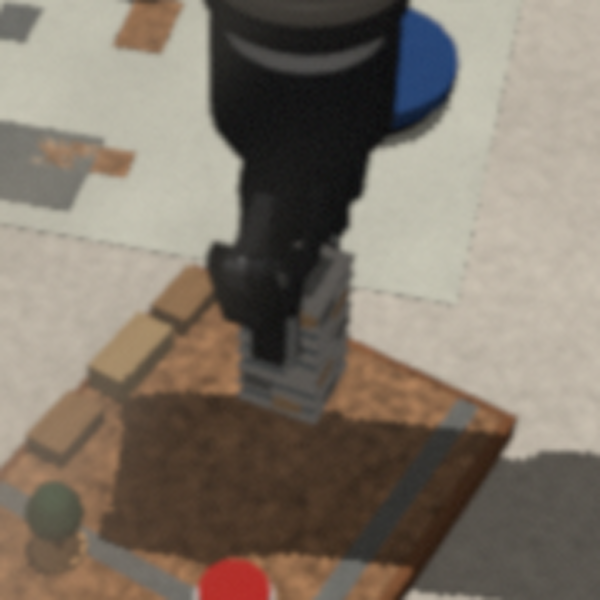

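Tower B hangs at about 4.4 N, upright in the picture. Setting it back down gently.

```bash
python3 -m jog '[0,0,0,-0.002,0,0.05,0.3, 0,0,0,-0.002,0,0.1,0.3, 0,0,0,-0.002,0,0.15,0.3, 0,0,0,-0.002,0,0.18,0.3, 0,0,0,-0.002,0,0.21,0.3, 0,0,0,-0.002,0,0.23,0.3, 0,0,0,-0.002,0,0.24,0.3, 0,0,0,-0.002,0,0.245,0.3, 0,0,0,-0.002,0,0.25,0.3, 0,0,0,-0.002,0,0.25,0.3]'; python3 d.py .474 .018 .056 -1.5
```

```text
clock: 6.2
tcp_pos: [0.4744, 0.0182, 0.0564]
orientation: [3.14, -0.047, 0.006]
contact_force: [-0.2, -0.1, -4.6]
grip_width: 0.0392
t 6.2 pos [0.4744 0.0182 0.0564] F [-0.24 -0.1  -4.56] w 0.0392 qv 0.0023
turn [ 0.0002 -0.0012 -0.0012] shift [-0.0022  0.0009  0.0021]
```

```bash
python3 -m jog '[0,0,0,0,0,0.003,0.3, 0,0,0,0,0,0.005,0.3, 0,0,0,0,0,0.007,0.3, 0,0,0,0,0,0.007,0.3]'; python3 d.py .474 .018 .055 -1.5
```

```text
clock: 6.6
tcp_pos: [0.4746, 0.0182, 0.0563]
orientation: [3.14, -0.047, 0.007]
contact_force: [-4.2, -0.4, 12.0]
grip_width: 0.0397
t 6.6 pos [0.4746 0.0182 0.0563] F [-4.17 -0.35 11.95] w 0.0397 qv 0.0019
turn [ 0.0004 -0.0014 -0.0012] shift [-0.0029  0.0009  0.0063]
```

```bash
python3 -m jog '[0,0,0,0,0,0,0.3, 0,0,0,0,0,0,0.5, 0,0,0,0,0,0,0.6, 0,0,0,0,0,0,0.7, 0,0,0,0,0,0,0.85, 0,0,0,0,0,0,0.85]';  python3 d.py .474 .018 .16 -1.5;python3 - <<'E'
from h import *
s=r.grab_frame("side")
cv2.imwrite("pics/c4.png",cv2.resize(s[160:340,240:420,::-1],(600,600),interpolation=2))
E
```

```text
clock: 7.2
tcp_pos: [0.4746, 0.0182, 0.0562]
orientation: [3.14, -0.047, 0.007]
contact_force: [-0.7, -0.4, -0.3]
grip_width: 0.0727
t 7.2 pos [0.4746 0.0182 0.0562] F [-0.71 -0.44 -0.3 ] w 0.0727 qv 0.0023
turn [ 0.0004 -0.0014 -0.0012] shift [-0.0009  0.0016 -0.5188]
```

View pics/c4.png

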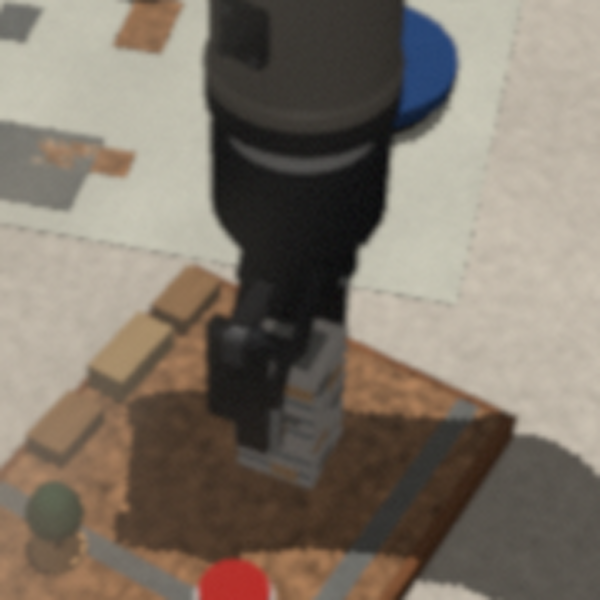

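Tower B is standing (its foot at about (280,470) in the crop) and the jaws are free of it. Moving up and on to tower A.

```bash
python3 -m jog '[0,0,0,0,0,-0.1,0.85, 0,0,0,0,0,-0.25,0.85, 0,0,0,0,0,-0.4,0.85, 0,0,0,0,0,-0.52,0.85, 0,0,0,0.1,-0.2,-0.52,0.85, 0,0,0,0.15,-0.4,-0.52,0.85, 0,0,0,0.2,-0.6,-0.52,0.85, 0,0,0,0.25,-0.8,-0.52,0.85, 0,-0.001,-0.001,0.28,-0.98,-0.52,0.85, 0,-0.001,-0.001,0.28,-0.98,-0.52,0.85, 0,-0.001,-0.001,0.28,-0.98,-0.52,0.85]'; python3 d.py .5275 .216 .055 -1.5
python3 - <<'E'
from h import *
s=r.grab_frame("side")
cv2.imwrite("pics/c5.png",cv2.resize(s[240:440,160:360,::-1],(600,600),interpolation=2))
E
```

```text
clock: 8.35
tcp_pos: [0.5356, 0.2133, 0.1598]
orientation: [3.14, -0.039, 0.001]
contact_force: [-0.5, -0.0, -0.1]
grip_width: 0.0726
t 8.35 pos [0.5356 0.2133 0.1598] F [-0.49 -0.02 -0.14] w 0.0726 qv 0.0301
turn [ 0.0004 -0.0001  0.0004] shift [-0.0411 -0.0132  0.5241]
```

View pics/c5.png

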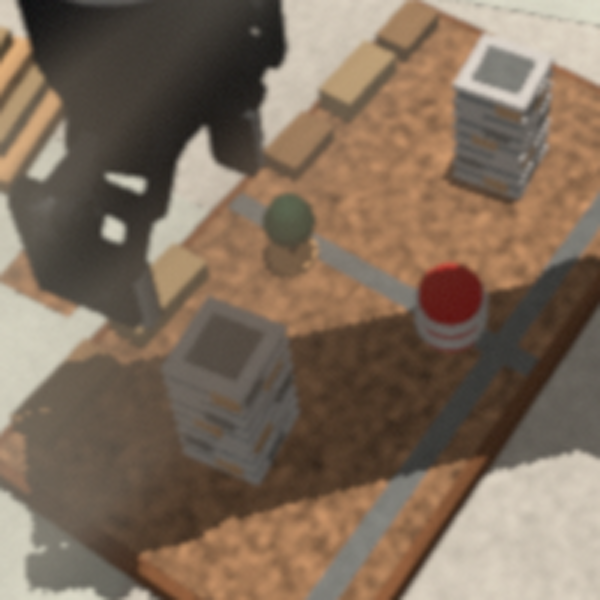

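Side crop: tower B stands upright at (500,120), tower A at (230,390), with the gripper above and behind tower A. I'll align over it, then descend.

```bash
python3 -m jog '[0,0,0,-0.04,-0.013,0,0.85, 0,0,0,-0.04,-0.013,0.1,0.85, 0,0,0,-0.04,-0.013,0.2,0.85, 0,0,0,-0.04,-0.013,0.3,0.85, 0,0,0,-0.04,-0.013,0.4,0.85, 0,0,0,-0.04,-0.013,0.48,0.85, 0,0,0,-0.04,-0.013,0.524,0.85, 0,0,0,-0.04,-0.013,0.524,0.85]'; python3 d.py .5275 .216 .055 -1.5
python3 - <<'E'
from h import *
s=r.grab_frame("side")
cv2.imwrite("pics/c6.png",cv2.resize(s[240:440,160:360,::-1],(600,600),interpolation=2))
E
```

```text
clock: 9.2
tcp_pos: [0.5268, 0.2131, 0.0541]
orientation: [3.138, -0.044, -0.003]
contact_force: [0.3, -0.7, 0.1]
grip_width: 0.0725
t 9.2 pos [0.5268 0.2131 0.0541] F [ 0.26 -0.65  0.07] w 0.0725 qv 0.0252
turn [ 0.0012  0.0006 -0.0005] shift [ 0.0032 -0.0147 -0.0047]
```

View pics/c6.png

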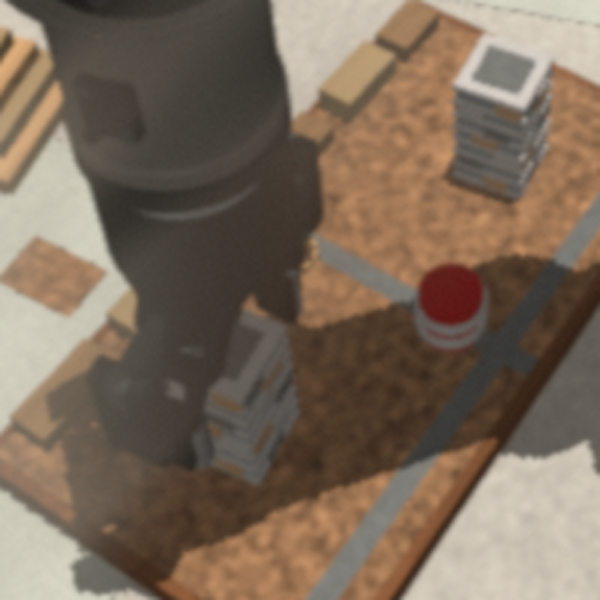

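```bash
python3 -m jog '[0.001,0,0,0.003,-0.014,-0.004,0.7, 0.001,0,0,0.003,-0.014,-0.004,0.6, 0.001,0,0,0.003,-0.014,-0.004,0.5, 0.001,0,0,0.003,-0.014,-0.004,0.4, 0.001,0,0,0.003,-0.014,-0.004,0.35, 0.001,0,0,0.003,-0.014,-0.004,0.3, 0.001,0,0,0.003,-0.014,-0.004,0.3, 0.001,0,0,0.003,-0.014,-0.004,0.3]' 50; python3 d.py .5275 .216 .105 -1.5
```

```text
clock: 10.05
tcp_pos: [0.5287, 0.2165, 0.0566]
orientation: [-3.141, 0.044, -0.001]
contact_force: [-1.1, -0.3, 6.2]
grip_width: 0.0393
t 10.05 pos [0.5287 0.2165 0.0566] F [-1.09 -0.35  6.17] w 0.0393 qv 0.0021
turn [-0.0002 -0.0003 -0.0005] shift [-0.0058  0.0027 -0.2421]
```

```bash
python3 -m jog '[0,0,0,0,0,-0.02,0.3, 0,0,0,0,0,-0.05,0.3, 0,0,0,0,0,-0.1,0.3, 0,0,0,0,0,-0.15,0.3, 0,0,0,0,0,-0.2,0.3, 0,0,0,0,0,-0.25,0.3, 0,0,0,0,0,-0.25,0.3, 0,0,0,0,0,-0.25,0.3, 0,0,0,0,0,-0.25,0.3, 0,0,0,0,0,-0.25,0.3, 0,0,0,0,0,-0.25,0.3]'
python3 - <<'E'
from h import *
for i in range(6):
    s=r.grab_frame("side");o=r.get_obs();print(o["contact_force"].round(2),o["moment"].round(3),o["tau"].round(2)[[1,3]])
cv2.imwrite("pics/c7.png",cv2.resize(s[240:440,160:360,::-1],(600,600),interpolation=2))
E
python3 d.py .5285 .216 .0565 -1.5
```

```text
clock: 11.15
tcp_pos: [0.5284, 0.2164, 0.1061]
orientation: [-3.141, 0.044, -0.0]
contact_force: [-0.6, -0.0, -1.8]
grip_width: 0.0396
[ 0.22 -0.02 -2.28] [-0.055 -0.019 -0.029] [-53.66 -22.48]
[ 0.3   0.05 -2.36] [-0.036  0.042 -0.012] [-53.62 -22.48]
[ 0.72 -0.42 -1.35] [ 0.006 -0.024 -0.005] [-53.61 -22.48]
[-0.49 -0.49 -0.89] [-0.006 -0.003 -0.067] [-53.59 -22.49]
[-0.84  0.3  -1.62] [ 0.037  0.017 -0.016] [-53.59 -22.49]
[-0.1  -0.83 -0.18] [ 0.015  0.003 -0.021] [-53.59 -22.5 ]
t 11.45 pos [0.5287 0.2165 0.1065] F [-0.1  -0.83 -0.18] w 0.0396 qv 0.0023
turn [-0.0002 -0.0003 -0.0005] shift [-0.0009  0.0027  0.2499]
```

View pics/c7.png

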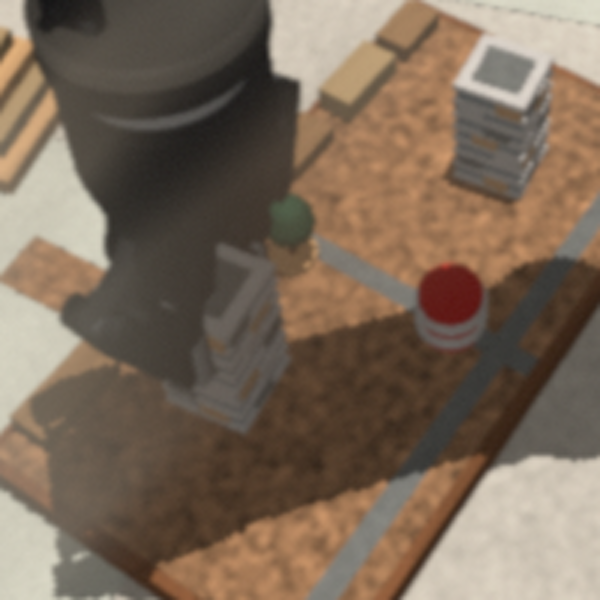

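Tower A is off the board and weighs about 1.5 N, against 4.4 N for B, so B is the heavy one. Setting A down.

```bash
python3 -m jog '[0,0,0,0,0,0.05,0.3, 0,0,0,0,0,0.1,0.3, 0,0,0,0,0,0.15,0.3, 0,0,0,0,0,0.18,0.3, 0,0,0,0,0,0.21,0.3, 0,0,0,0,0,0.23,0.3, 0,0,0,0,0,0.24,0.3, 0,0,0,0,0,0.245,0.3, 0,0,0,0,0,0.25,0.3, 0,0,0,0,0,0.253,0.3, 0,0,0,0,0,0.256,0.3, 0,0,0,0,0,0.256,0.3]'; python3 d.py .5285 .216 .0565 -1.5
```

```text
clock: 12.65
tcp_pos: [0.529, 0.2167, 0.0566]
orientation: [-3.141, 0.044, -0.003]
contact_force: [-2.7, -1.5, 8.2]
grip_width: 0.0396
t 12.65 pos [0.529  0.2167 0.0566] F [-2.7  -1.54  8.25] w 0.0396 qv 0.0025
turn [-0.0002 -0.0006 -0.0005] shift [-0.0026  0.0035  0.0004]
```

```bash
python3 -m jog '[0,0,0,0,0,0,0.3, 0,0,0,0,0,0,0.5, 0,0,0,0,0,0,0.6, 0,0,0,0,0,0,0.7, 0,0,0,0,0,0,0.85, 0,0,0,0,0,0,0.85]';  python3 d.py .529 .2167 .16 -1.5;python3 - <<'E'
from h import *
s=r.grab_frame("side")
cv2.imwrite("pics/c8.png",cv2.resize(s[240:440,160:360,::-1],(600,600),interpolation=2))
E
```

```text
clock: 13.25
tcp_pos: [0.529, 0.2167, 0.0565]
orientation: [-3.141, 0.044, -0.003]
contact_force: [-0.3, -0.2, 0.0]
grip_width: 0.0723
t 13.25 pos [0.529  0.2167 0.0565] F [-0.27 -0.23  0.02] w 0.0723 qv 0.0017
turn [-0.0002 -0.0005 -0.0005] shift [ 8.000e-04 -4.000e-04 -5.176e-01]
```

View pics/c8.png

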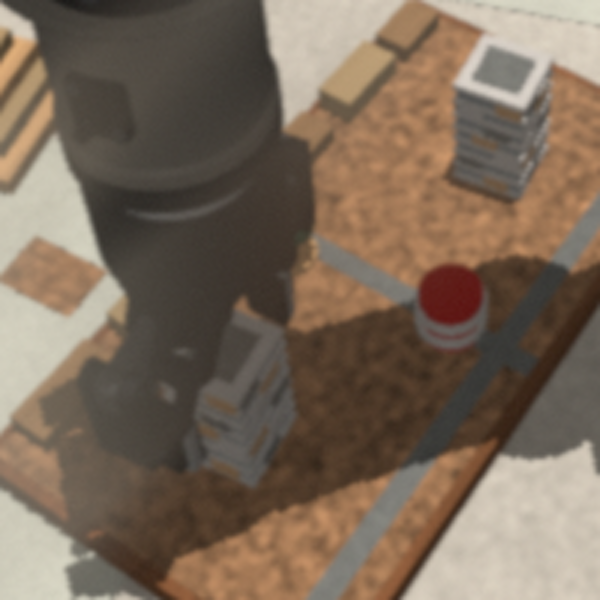

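Tower A stands and is released (its foot at about (250,475) in the crop). Going back to B at (0.4746, 0.0182).

```bash
python3 -m jog '[0,0,0,0,0,-0.1,0.85, 0,0,0,0,0,-0.25,0.85, 0,0,0,0,0,-0.4,0.85, 0,0,0,0,0,-0.52,0.85, 0,0,0,-0.1,0.2,-0.52,0.85, 0,0,0,-0.15,0.4,-0.52,0.85, 0,0,0,-0.2,0.6,-0.52,0.85, 0,0,0,-0.25,0.8,-0.52,0.85, 0,0,0,-0.3,0.99,-0.52,0.85, 0,0,0,-0.3,0.99,-0.52,0.85, 0,0,0,-0.3,0.99,-0.52,0.85]'; python3 d.py .4746 .0182 .055 -1.5
```

```text
clock: 14.4
tcp_pos: [0.4633, 0.0196, 0.1605]
orientation: [-3.141, 0.047, -0.003]
contact_force: [0.3, 1.2, 0.6]
grip_width: 0.0725
t 14.4 pos [0.4633 0.0196 0.1605] F [0.26 1.17 0.6 ] w 0.0725 qv 0.032
turn [-0.0001 -0.0007 -0.0013] shift [0.0556 0.0058 0.5275]
```

```bash
python3 -m jog '[0,-0.001,0,0.056,0.006,0,0.85, 0,-0.001,0,0.056,0.006,0.1,0.85, 0,-0.001,0,0.056,0.006,0.2,0.85, 0,-0.001,0,0.056,0.006,0.3,0.85, 0,-0.001,0,0.056,0.006,0.4,0.85, 0,-0.001,0,0.056,0.006,0.48,0.85, 0,-0.001,0,0.056,0.006,0.524,0.85, 0,-0.001,0,0.056,0.006,0.524,0.85]'; python3 d.py .4746 .0182 .055 -1.5
```

```text
clock: 15.2
tcp_pos: [0.4748, 0.0192, 0.0547]
orientation: [-3.14, 0.044, 0.004]
contact_force: [-0.1, 0.5, -0.1]
grip_width: 0.0727
t 15.2 pos [0.4748 0.0192 0.0547] F [-0.11  0.46 -0.15] w 0.0727 qv 0.0351
turn [-0.0003  0.0009 -0.0007] shift [-0.0007  0.0051 -0.0017]
```

```bash
python3 -m jog '[0,0.001,0,0,0.005,0,0.7, 0,0.001,0,0,0.005,0,0.6, 0,0.001,0,0,0.005,0,0.5, 0,0.001,0,0,0.005,0,0.4, 0,0.001,0,0,0.005,0,0.35, 0,0.001,0,0,0.005,0,0.3, 0,0.001,0,0,0.005,0,0.3, 0,0.001,0,0,0.005,0,0.3]' 60; python3 d.py .4746 .0182 .19 -1.5
```

```text
clock: 16.0
tcp_pos: [0.4754, 0.0182, 0.0554]
orientation: [-3.14, 0.045, -0.003]
contact_force: [-0.8, -0.3, 7.2]
grip_width: 0.0393
t 16.0 pos [0.4754 0.0182 0.0554] F [-0.76 -0.32  7.17] w 0.0393 qv 0.0024
turn [-0.0003 -0.0005 -0.0008] shift [-2.600e-03 -3.000e-04 -6.728e-01]
```

```bash
python3 -m jog '[0,0,0,0,0,-0.02,0.3, 0,0,0,0,0,-0.06,0.3, 0,0,0,0,0,-0.12,0.3, 0,0,0,0,0,-0.2,0.3, 0,0,0,0,0,-0.28,0.3, 0,0,0,0,0,-0.36,0.3, 0,0,0,0,0,-0.44,0.3, 0,0,0,0,0,-0.5,0.3, 0,0,0,0,0,-0.54,0.3, 0,0,0,0,0,-0.56,0.3, 0,0,0,0,0,-0.56,0.3]'
python3 - <<'E'
from h import *
for i in range(3):
    s=r.grab_frame("side");o=r.get_obs();print(o["contact_force"].round(2))
cv2.imwrite("pics/c9.png",s[:,:,::-1])
E
python3 d.py .541 -.281 .1655 -1.5
```

```text
clock: 17.1
tcp_pos: [0.4752, 0.0181, 0.1677]
orientation: [-3.14, 0.045, -0.003]
contact_force: [0.5, -0.1, -3.7]
grip_width: 0.0391
[ 1.12  0.11 -5.41]
[ 0.44 -0.66 -4.76]
[-0.26  0.25 -4.69]
t 17.25 pos [0.4747 0.0181 0.1668] F [-0.26  0.25 -4.69] w 0.0394 qv 0.0041
turn [-0.0002 -0.0001 -0.0007] shift [0.3742 1.4853 0.0056]
```

View pics/c9.png

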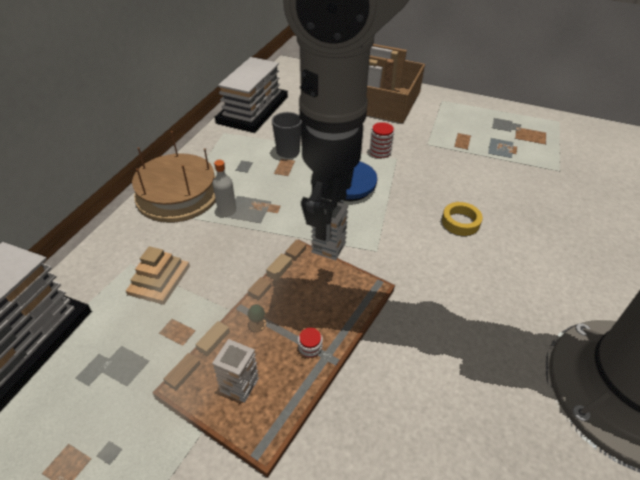

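Tower A stands on the board at (236,370), and heavy B is held at (330,230). I'll refine the turntable's white dot from the first pictures, then traverse.

```bash
python3 - <<'E'
from h import *
P={}
for n,c in(("top",(403,238)),("side",(349,176))):
    im=cv2.imread(f"pics/{n}0.png").astype(int);x,y=c;w=im[y-7:y+8,x-7:x+8]
    m=np.clip(w[...,2]-90,0,None)
    yy,xx=np.mgrid[y-7:y+8,x-7:x+8];p=((xx*m).sum()/m.sum(),(yy*m).sum()/m.sum());P[n]=p
    print(n,np.round(p,2),onz(n,p,.028).round(4))
print(tri(P["side"],P["top"]).round(4))
E
python3 -m jog '[0,0,0,0.02,0.05,0,0.3, 0,0,0,0.05,0.15,0,0.3, 0,0,0,0.08,0.27,0,0.3, 0,0,0,0.1,0.4,0,0.3, 0,0,0,0.14,0.53,0,0.3, 0,0,0,0.17,0.66,0,0.3, 0,0,0,0.2,0.79,0,0.3, 0,0,0,0.23,0.9,0,0.3, 0,0,0,0.25,0.96,0,0.3, 0,0,0,0.25,1,0,0.3, 0,0,0,0.25,1,0,0.3]'
python3 d.py .541 -.281 .1655 -1.5
```

```text
top [402.37 237.66] [ 0.5435 -0.2818  0.028 ]
side [348.6  175.56] [ 0.5423 -0.2804  0.028 ]
[ 0.5434 -0.2822  0.0266]
clock: 18.35
tcp_pos: [0.5185, -0.184, 0.1662]
orientation: [-3.14, 0.047, 0.001]
contact_force: [-0.1, 0.3, -4.9]
grip_width: 0.0395
t 18.35 pos [ 0.5185 -0.184   0.1662] F [-0.12  0.3  -4.88] w 0.0395 qv 0.0254
turn [-0.0002  0.0002 -0.0011] shift [0.1269 0.4813 0.0033]
```

```bash
python3 -m jog '[0,0,0,0.02,0.06,0,0.3, 0,0,0,0.05,0.16,0,0.3, 0,0,0,0.08,0.27,0,0.3, 0,0,0,0.11,0.37,0,0.3, 0,0,0,0.13,0.44,0.003,0.3, 0,0,0,0.142,0.475,0.003,0.3, 0,0,0,0.142,0.48,0.003,0.3, 0,0,0,0.142,0.48,0.003,0.3, 0,0,0,0.142,0.48,0.003,0.3]'
python3 - <<'E'
from h import *
s=r.grab_frame("side");t=r.grab_frame("top")
cv2.imwrite("pics/s10.png",s[:,:,::-1]);cv2.imwrite("pics/t10.png",t[:,:,::-1])
cv2.imwrite("pics/c10.png",cv2.resize(s[100:220,280:440,::-1],(800,600),interpolation=2))
E
python3 d.py .544 -.281 .1655 -1.5
```

```text
clock: 19.25
tcp_pos: [0.544, -0.2795, 0.1655]
orientation: [-3.14, 0.044, 0.001]
contact_force: [-0.5, -0.1, -4.6]
grip_width: 0.0391
t 19.35 pos [ 0.544  -0.2798  0.1656] F [ 0.49  0.21 -4.81] w 0.0392 qv 0.0056
turn [-0.0004  0.0002 -0.0007] shift [0.     0.0059 0.0005]
```

View pics/c10.png

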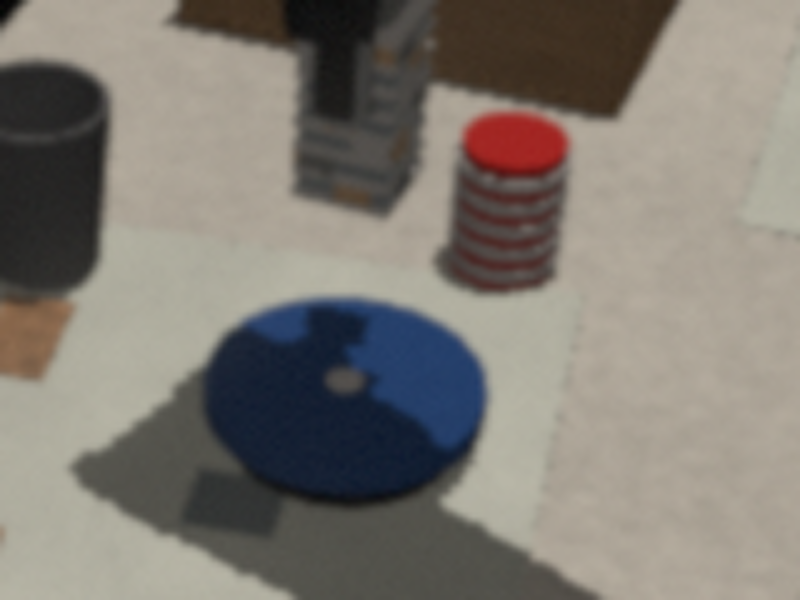

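View pics/t10.png

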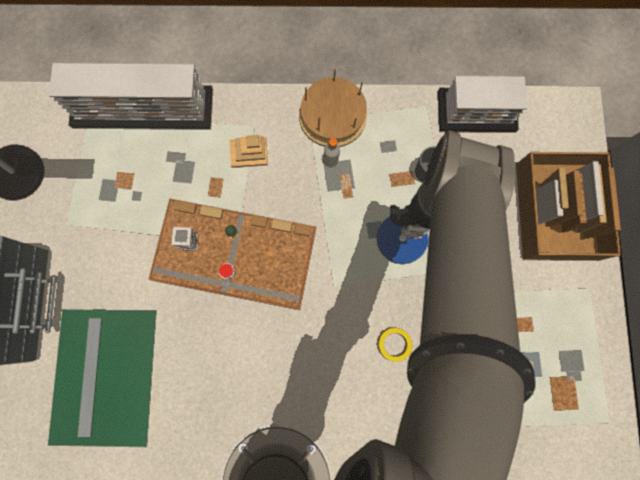

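The side crop shows the tower's foot corners at (295,193), (387,213) and (418,165), above the disc. In the top view A stands at (182,237). I'll check height and centring numerically.

```bash
python3 - <<'E'
from h import *
f=lambda x,y:((x+.5)/5-.5+280,(y+.5)/5-.5+100)
for z in(.118,.128,.138):
    a,b,c=[onz("side",f(*p),z)[:2] for p in((295,193),(387,213),(418,165))]
    print(z,"centre",((a+c)/2).round(4),"edges mm",np.round([np.linalg.norm(a-b)*1e3,np.linalg.norm(b-c)*1e3],1))
E
python3 -m jog '[0,0,0,0,0.005,0,0.3, 0,0,0,0,0.005,0,0.3, 0,0,0,0,0.005,0,0.3, 0,0,0,0,0.005,0,0.3, 0,0,0,0,0.005,0,0.3, 0,0,0,0,0.005,0,0.3]'
python3 d.py .544 -.281 .1655 -1.5
```

```text
0.118 centre [ 0.5466 -0.2927] edges mm [37.8 36.8]
0.128 centre [ 0.542  -0.2781] edges mm [37.1 36.1]
0.138 centre [ 0.5374 -0.2635] edges mm [36.4 35.4]
clock: 19.95
tcp_pos: [0.544, -0.2808, 0.1656]
orientation: [-3.14, 0.045, 0.001]
contact_force: [0.1, 0.4, -3.6]
grip_width: 0.0397
t 19.95 pos [ 0.544  -0.2808  0.1656] F [ 0.06  0.38 -3.55] w 0.0397 qv 0.0027
turn [-0.0004  0.0002 -0.0007] shift [-0.      0.0008  0.0005]
```

```bash
python3 -c "
from bench import r
print(r.hand_in())"
```

```text
the job is handed in; nothing more can be done
None
```

I lifted both towers in turn. The one nearer the turntable hung at about 4.4 N and the other at about 1.5 N, so I took the nearer one as the heavy one. I set each back upright on the board with light contact before letting go. Then I picked up the heavy one again and handed in after about 20 s, still holding it over the turntable.

**Last checks:**
- **Position:** the gripper was at (0.544, −0.281, 0.166) and almost still. The white dot measured (0.543, −0.282) from two views. That puts the tower's foot about 10 cm above the disc.
- **Centring:** a side-view check of the foot, taken at the assumed 10 cm clearance, put it within about 3 mm of the middle. I then moved the last 1 mm and did not look again.
- **Grip:** the tower was held at 39.7 mm opening, with the axis within about 0.1° of vertical.
- **Everything else:** the lighter tower was standing on the board in the last pictures, and nothing else looked moved.

**What disagreed:** the weight readings were noisy. Tower A's ranged from 0.2 to 2.4 N, but they never overlapped with B's. The two cameras differed by 1–4 mm on positions, so I used values between them for the towers and the turntable.

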